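Clamp a dispensing barrel in its holder

ROBOT

A 6-joint arm with a two-finger parallel gripper is mounted at the origin on a cart in front of the work surface, level with it; the furniture and walls round the work are solid. World frame = base frame: x ahead of the robot, y to its left, z up, the work surface at z = 0. Lengths are in m, angles in rad, forces in N, time in s.
With the tool pointing down it reaches from about 0.375 to 0.9 m from the base axis. Payload 3.1 kg.
Tool frame: the origin (TCP) lies between the finger pads, 19 mm behind the fingertips; this is the grasp point; z points along the fingers, y is the line along which they close (so a half turn about z gives the same grasp; the last joint's range is limited). The gripper opens to 87 mm and grips with 3 to 60 N. Pads are 19 mm wide; open, the fingers measure 117 mm over their backs; the gripper's body (75 mm by 190 mm) begins 51 mm behind the grasp point.
Start: joints at [1.008, 0.527, 1.433, -0, 1.181, -0.178], TCP at [0.234, 0.58, 0.241] pointing down, gripper open.
Joint ranges: [-3.08, 3.08], [-0.75, 2.2], [0.22, 2.44], [-1.43, 4.57], [0, 2.65], [-2.85, 2.85]. Speed limits (rad/s): [2.79, 2.79, 3.14, 3.14, 3.14, 3.14].

INTERFACE

Orientations are given as a unit quaternion [x, y, z, w].
In Python, from rig import sensors, eyes, ticket gives the robot as it stands.
- The arm moves only by the tool drive_tool, never from a script. Its argument "deltas" is a list that holds one entry, the list of rows, each a list of 6 numbers: the shift along the tool's x, y, z in mm, then the turn, a rotation vector about the tool's x, y, z in rad. A call has 1 to 8 rows; each row shifts and turns the commanded pose from where the row before left it, along the tool's axes as they then stand; what a row does not reach is not made up. A row lasts 1/12 s, in which the tool goes at most 41.7 mm and 7.16 degrees, less where a joint would pass 70% of its speed; a pose out of reach is approached as far as the arm can. A call is refused whole if a number of a shift passes 41.7 or a number of a turn 0.125, either way. A call with a gripper value outside its range is refused whole. "gripper" is the opening in per cent of the stroke, from 0 (shut) to 100 (fully open), set as the call begins (left out, the last holds). The fingers move at their own pace and stop on an object; "squeeze" is the grip in N (left out, the last holds). Time passes only in rows, so rows that do not move let the fingers close. It gives the time, the measured TCP pose, the force, the opening and the grip force at its end, in the units of the state.
- sensors.get_obs(): the state, without advancing time (a new reading comes with each control period).
- eyes.camera(name): name is "scene" or "top" or "wrist"; returns a dict with "img" (480x640x3 uint8, red, green, blue), "fov_y" (degrees; the focal length in pixels is half the picture's height over the tangent of half this angle, whatever the lens; pixels are square), "cx", "cy" (the principal point, pixels), "xyz" and "attitude" of the camera in the world; the wrist camera has in their place "hand_eye" (4x4, takes a point from camera to tool coordinates, whose origin is the TCP and whose axes are the flange's). Camera axes: x right, y up, looking along -z (the intrinsics and any distortion apply to the point x, -y, -z); pixel columns grow to the right and rows downward; lengths in m; the calibration is good to about 2 mm. A picture is of the moment at which its call begins: read the wrist's pose just before it. There is no depth.
- ticket.hand_in(): hands the job in; it is judged then, once.
The state is a dict: "time": time; "q": joint angles; "joint_velocities": joint speeds; "joint_torque": joint torques, N m; "position": TCP position; "tool_rot": TCP orientation; "ft_force": force on the tool from outside, world axes, zero at the start; "moment": the same for the moment, N m; "grip_width": finger opening in m; "grip_force": force on a finger pad.
Only numpy, scipy, OpenCV 4.12 (cv2) and the standard library are available. Lean on these libraries where they do the work, as an engineer would, in place of code of your own. Each camera call takes 0.05 s, during which the arm holds its last target. There are 200 camera calls.

TASK

Load the dispensing barrel into its holder: lift the sprung clamp bar by its knob and turn it fully aside onto its ledge, then lay the barrel gently in the saddles with its oblong flange dropped all the way down into the slot of the keeper, wherever that keeper happens to be set. Then bring the bar back over the barrel and ease it down, without letting it snap, until it holds the barrel; do not force anything and leave the other things on the table where they are.

Things in the scene. Friction and masses are not known exactly. Their poses are not given: they have to be found in the camera images.
- cradle: The holder, fixed to the table: aluminium base 165 mm long (its y), 12 mm thick; two black V saddles, 10 mm wide, at y -44 and +31 mm; post with clamp bar at x +42, y -36 mm; dark ledge tower 76 mm high beside the post, towards -y; flange keeper at the +y end. Origin on the table under the barrel line; z up, y along the line towards the keeper, x across, towards the post.
- seat (a point): Where the middle of a seated barrel's axis lies when the keeper is set to mid-travel: on the barrel line, 45 mm above the table. The barrel goes in level, its y along the holder's y; along that line it ends up to 7 mm either way, as the keeper is set. Contact between barrel and holder (all contacts added, the bar too; about 15 N when clamped) must stay below 35 N.
- slot_mid (a point): Mid-travel of the keeper's slot (holder's y +62.5, 39 mm high). The keeper has a dark steel cheek on each side (16 to 26 mm off the line), tops 39 mm high, slot 8 mm wide, floor 20 mm high. It is locked anywhere within 7 mm of this point along y: NOT measured, see or feel it. Tops are flat for 14 mm each side of the slot; a flange off the slot rests on them, 7 mm too high.
- barrel: Dispensing barrel, loose, 80 to 170 g: plain grey cylinder 26 mm in diameter, y -60 to +60 mm; oblong flange at the +y end (44 along x, 26 along z, 5 thick); black nozzle to y -77.5. Origin on the axis at the cylinder's middle. Lies on the table with z up, axis 13 mm high, and goes in the same way up. Grip it across its middle; in the holder y -18 to +18 is clear for fingers.
- flange (a point): Middle of the barrel's flange, on the barrel's axis, 62.5 mm from the barrel's origin.
- knob (a point): Grip point on the clamp bar's knob, an upright plain black cylinder 18 mm in diameter on the bar's end, 87 mm from the post's axis. The point is on the knob's axis, 19 mm above the bar's top and 13 mm below the knob's top. Bar down: holder's x -45, y -36, 90 mm high. Pinch the knob from above, from any side, TCP at this point; turn the hand with the bar, or let the knob turn between the fingers.
- clamp_lift (a joint): Height of the bar on its post, m: 0 = down, holder empty; 0.003 = resting on a seated barrel; 0.028 = top stop. Spring and weight press it down with 4.5 N at 0, 7 N at the top. Below 0.015 it sits in a notch and turns no more than 0.1 rad; above that it is free to turn and, once turned, rests on the ledge at 0.015 and stays there by itself.
- clamp_swing (a joint): Turn of the clamp bar about the post, rad, anticlockwise from above: 0 = across the barrel line (pointing to the holder's -x), 1.57 = fully aside (pointing to the holder's -y, past the nozzle end); stop at 1.65.
- cell: Bystander: green battery cell 18 x 67 mm, lying. Origin under its middle. Leave it.
- nipple: Bystander: brass nipple 27 x 31 x 44 mm, standing. Origin under its middle. Leave it.
- gland: Bystander: pale cable gland 26 x 37 x 22 mm. Origin under its middle. Leave it.
- tape: Bystander: beige tape roll 94 mm across, 25 mm high, lying. Origin under its middle. Leave it.

How it is judged:
On the way, in this order (a step that is already met when the one before it is completed fails the run):
1. the clamp bar has been lifted and turned aside (more than 1.2 rad) (value of joint clamp_swing above 1.2 rad), for 0.2 s.
2. the barrel lies in the saddles with its flange down in the keeper's slot, the bar still aside (z of flange in the frame of cradle between 0.0415 and 0.0475 m and z of barrel in the frame of cradle between 0.0415 and 0.0475 m and x of barrel in the frame of cradle between -0.003 and 0.003 m and y of barrel in the frame of cradle between -0.011 and 0.011 m and y of flange in the frame of cradle above 0.05 m and angle between the y axis of barrel and the y axis of cradle, either way round below 0.06 rad and value of joint clamp_swing above 1 rad), for 0.3 s.
At the end, for the whole second after the job is handed in: Barrel at rest in both saddles, flange down in the slot (heights -3.5/+2.5 mm, 3 mm across, 11 mm along from the middle, 0.06 rad of the line), flange at the keeper end; bar back across it (swing -0.1 to 0.15 rad) and resting on it (lift 1 to 6 mm) (z of flange in the frame of cradle between 0.0415 and 0.0475 m and z of barrel in the frame of cradle between 0.0415 and 0.0475 m and x of barrel in the frame of cradle between -0.003 and 0.003 m and y of barrel in the frame of cradle between -0.011 and 0.011 m and y of flange in the frame of cradle above 0.05 m and angle between the y axis of barrel and the y axis of cradle, either way round below 0.06 rad and value of joint clamp_swing between -0.1 and 0.15 rad and value of joint clamp_lift between 0.001 and 0.006 m and linear speed of barrel below 0.02 m/s); the robot touches nothing.
It fails at once if the barrel is pressed against the holder with more than 35 N (contact force between barrel and cradle above 35 N).
It fails at once if the clamp bar snaps down (faster than 0.3 m/s) (velocity of joint clamp_lift below -0.3 m/s).
It fails at once if a bystander is moved more than 25 mm (distance of any of cell, nipple, gland, tape from where it was at the start of the episode above 0.025 m).
It also fails if it takes over 72 s, if anything falls off the work surface, if the arm or the gripper's body presses on something with over 40 N, if the wrist force passes 120 N, or if a joint passes its speed limit or range.

## Working session

There is one attempt and no reset: what is moved stays moved. The work goes in short steps, Python scripts to look and compute and a tool call to move; the robot and the scene stay as the last step left them, time stands still between calls to the robot, and variables do not carry over. Pictures are saved under pics/ and viewed, at most 10 in all, crops included, and the job is handed in when it is done.

Besides the shell and the picture viewer there is one more tool, called after "Call:" in YAML: its name, and indented under it one key for each argument. drive_tool: Moves the arm, as the interface text tells. Its arguments: {"type":"object","properties":{"deltas":{"type":"array"},"gripper":{"type":"number"},"squeeze":{"type":"number"}},"required":["deltas"]}

```bash
mkdir -p pics; ls
python3 - <<'E'
from rig import sensors, eyes
import cv2,json,pickle
o=sensors.get_obs();print({k:(v if not hasattr(v,'tolist') else v.tolist()) for k,v in o.items()})
for n in ["scene","top"]:
    c=eyes.camera(n);pickle.dump(c,open(f"{n}.pkl","wb"))
    cv2.imwrite(f"pics/{n}0.png",c["img"][:,:,::-1]);print({k:v for k,v in c.items() if k!="img"})
c=eyes.camera("wrist");print({k:v for k,v in c.items() if k!="img"})
E
```

```text
pics
{'time': 0.0, 'q': [1.0085233825454198, 0.5284384857617614, 1.4338970953678147, -1.3197072437751106e-05, 1.1813993358322168, -0.17850990685714468], 'joint_velocities': [-0.00028155188089607944, -0.00034057494646352464, -0.00026159438394598067, 0.00034032269042745235, -0.0008757639211045896, 0.0013858199279951381], 'joint_torque': [0.00039776266930857673, -44.003541469573975, -17.65936017036438, 0.06342572858557105, 0.05805104272440076, -0.00016416604012192693], 'position': [0.2336148210186518, 0.5789517027939579, 0.24029025865914272], 'tool_rot': [0.19070364406893545, 0.9816470713952882, -0.001000702237562064, -0.0003820404618440103], 'ft_force': [0.1668694531855573, -0.8563216890055428, 0.40708422193875704], 'moment': [0.013661716900228932, -0.005528342023991223, 0.0020708443577769752], 'grip_force': 0.0, 'grip_width': 0.08694062151039345}
{'fov_y': 56.67062330591991, 'cx': 321.16181687189794, 'cy': 235.15916470310114, 'xyz': array([0.18606922, 0.48910595, 0.7503916 ]), 'attitude': array([-0.13366143,  0.33237759,  0.86335599, -0.35535361])}
{'fov_y': 50.4026441944135, 'cx': 314.6464319158133, 'cy': 242.15494053622015, 'xyz': array([0.52121888, 0.09617878, 1.1084195 ]), 'attitude': array([-0.02547821,  0.02949372,  0.71493504, -0.69810377])}
{'fov_y': 65.47994887920116, 'cx': 316.9823640376812, 'cy': 244.84496854434815, 'hand_eye': array([[-1.39218979e-04,  9.69889034e-01,  2.43547207e-01,
         6.60795617e-02],
       [ 9.99999967e-01,  1.87302120e-04, -1.74271339e-04,
         1.02764991e-03],
       [-2.14640768e-04,  2.43547175e-01, -9.69889028e-01,
        -1.43265846e-01],
       [ 0.00000000e+00,  0.00000000e+00,  0.00000000e+00,
         1.00000000e+00]])}
```

View pics/top0.png

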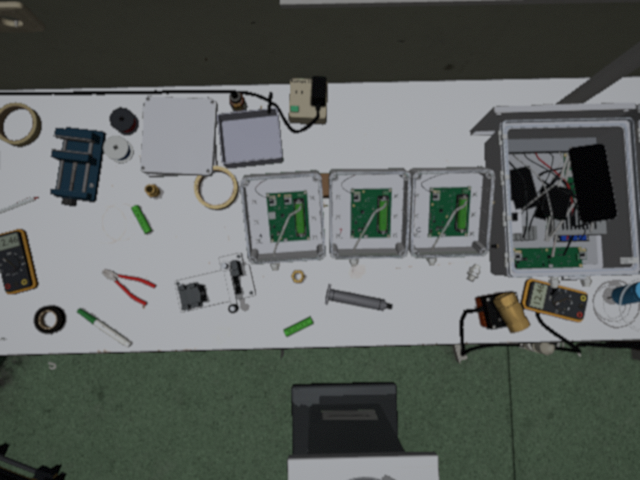

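View pics/scene0.png

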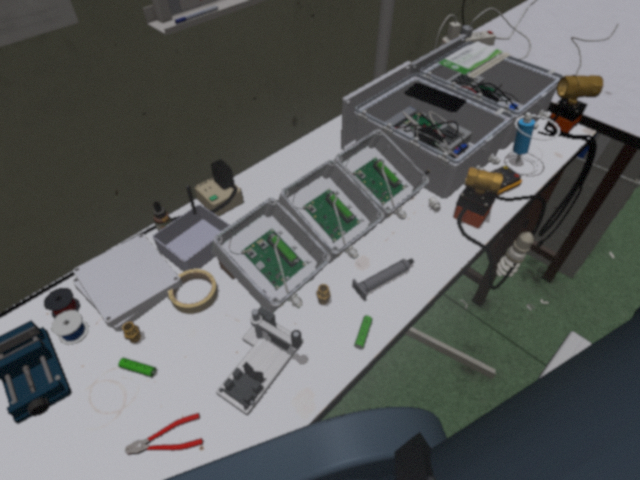

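The top view shows the cradle around (215,285), with its keeper at the left end and the knob at (233,308). The barrel is around (358,299), flange to the left. Next I'll get coarse positions, then view them from the wrist.

```bash
cat > h.py <<'E'
import numpy as np, pickle, cv2
from scipy.spatial.transform import Rotation as R
from rig import sensors, eyes
def cam(c,obs=None):
    f=240/np.tan(np.radians(c["fov_y"]/2))
    if "xyz" in c: return f,R.from_quat(c["attitude"]).as_matrix(),np.array(c["xyz"])
    T=c["hand_eye"];Rt=R.from_quat(obs["tool_rot"]).as_matrix()
    return f,Rt@T[:3,:3],Rt@T[:3,3]+np.array(obs["position"])
def ray(c,uv,z,obs=None):
    f,M,p=cam(c,obs); d=M@np.array([(uv[0]-c["cx"])/f,-(uv[1]-c["cy"])/f,-1]); return p+d*(z-p[2])/d[2]
def proj(c,X,obs=None):
    f,M,p=cam(c,obs); q=(np.atleast_2d(X)-p)@M; return np.c_[c["cx"]-f*q[:,0]/q[:,2],c["cy"]+f*q[:,1]/q[:,2]]
def snap(name,out):
    o=sensors.get_obs(); c=eyes.camera(name); pickle.dump((c,o),open(out+".pkl","wb")); cv2.imwrite(f"pics/{out}.png",c["img"][:,:,::-1]); return c,o
def cur():
    o=sensors.get_obs(); return o,np.array(o["position"]),R.from_quat(o["tool_rot"])
def todelta(p_t,yaw=None):
    """tool-frame mm shift to world target; rotvec to tool-down with tool y axis at yaw"""
    o,p,r=cur(); d=r.inv().apply(np.array(p_t)-p)*1000; rv=None
    if yaw is not None:
        y=np.array([np.cos(yaw),np.sin(yaw),0]); z=np.array([0,0,-1.]); best=None
        for s in (1,-1):
            Rt=R.from_matrix(np.c_[np.cross(s*y,z),s*y,z]); v=(r.inv()*Rt).as_rotvec()
            if best is None or np.linalg.norm(v)<np.linalg.norm(best): best=v
        rv=best
    print("delta mm",d.round(1),"rot",None if rv is None else rv.round(3)); return d,rv
E
python3 - <<'E'
from h import *
c=pickle.load(open("top.pkl","rb"))
for n,uv,z in [("knob",(233,308),.1),("keeper",(192,293),.039),("post",(236,262),.08),("barrel",(358,299),.013),("flange",(330,292),.013),("noz",(390,306),.013)]: print(n,ray(c,uv,z).round(3))
im=c["img"][235:345,160:410,::-1]; cv2.imwrite("pics/c1.png",cv2.resize(im,None,fx=3.2,fy=3.2,interpolation=cv2.INTER_CUBIC))
o,p,r=cur();print(r.as_matrix().round(3))
E
```

```text
knob [0.474 0.253 0.1  ]
keeper [0.504 0.347 0.039]
post [0.565 0.249 0.08 ]
barrel [ 0.483 -0.001  0.013]
flange [0.499 0.059 0.013]
noz [ 0.466 -0.069  0.013]
[[-0.927  0.374 -0.001]
 [ 0.374  0.927 -0.001]
 [ 0.    -0.002 -1.   ]]
```

View pics/c1.png

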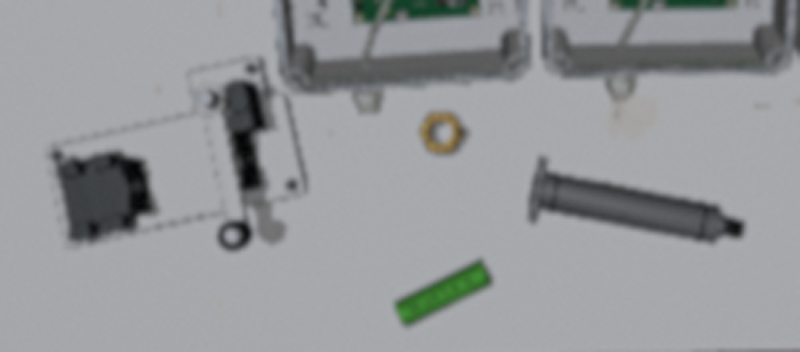

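The crop shows the cradle yawed about +13° with the knob ring at (235,236), and the barrel yawed about -14°. Moving the hand over the cradle for a wrist view.

Call:
drive_tool:
  deltas:
    - [[-36,-18,0,0,0,0],[-36,-18,0,0,0,0],[-36,-18,0,0,0,0],[-36,-18,0,0,0,0],[-36,-18,0,0,0,0],[-36,-18,0,0,0,0],[-36,-18,0,0,0,0],[-36,-18,0,0,0,0]]

```text
time: 0.82
position: [0.4479, 0.3365, 0.2411]
tool_rot: [0.191, 0.982, -0.0, -0.0]
ft_force: [0.2, 0.7, -0.0]
grip_width: 0.087
grip_force: 0.0
```

Call:
drive_tool:
  deltas:
    - [[-30,-15,0,0,0,0],[-30,-15,0,0,0,0],[0,0,0,0,0,0],[0,0,0,0,0,0]]

```text
time: 1.15
position: [0.4927, 0.2863, 0.2409]
tool_rot: [0.193, 0.981, -0.0, -0.0]
ft_force: [0.3, 0.8, 0.6]
grip_width: 0.087
grip_force: 0.0
```

Run:
```python
from h import *
c,o=snap("wrist","w1"); print(o["position"],o["q"],R.from_quat(o["tool_rot"]).as_matrix().round(3).tolist())
```

```text
[0.49268278 0.28633382 0.24092988] [ 3.30318033e-01  4.53660870e-01  1.57346945e+00  2.16517759e-04
  1.11487134e+00 -8.52863277e-01] [[-0.926, 0.378, -0.0], [0.378, 0.926, 0.0], [0.0, -0.0, -1.0]]
```

View pics/w1.png

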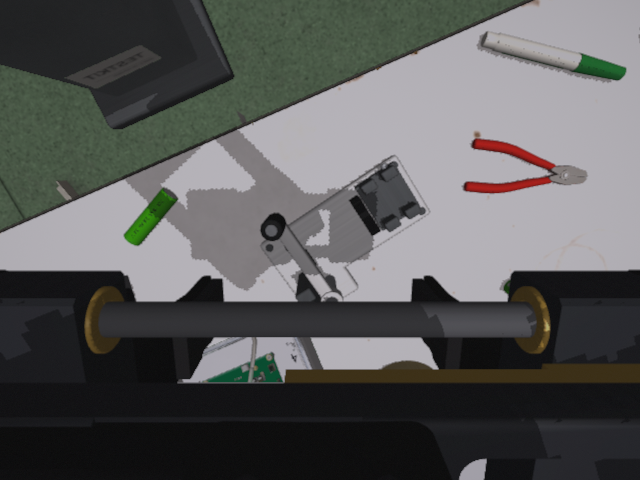

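Run:
```python
from h import *
c,o=pickle.load(open("w1.pkl","rb"))
im=c["img"][145:305,240:450,::-1]; cv2.imwrite("pics/c2.png",cv2.resize(im,None,fx=3.75,fy=3.75,interpolation=cv2.INTER_CUBIC))
```

```text
(no output)
```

View pics/c2.png

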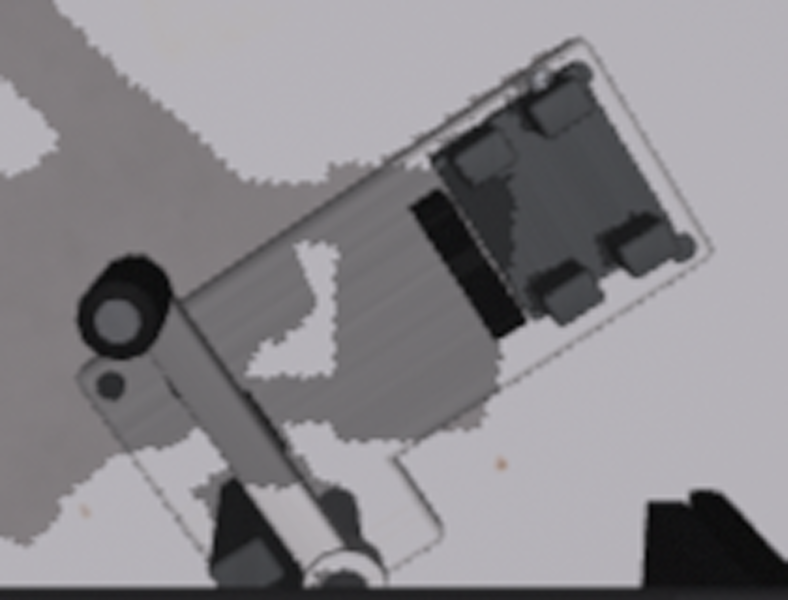

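Run:
```python
from h import *
c,o=pickle.load(open("w1.pkl","rb"))
P=lambda u,v,z: ray(c,(240+(u+.5)/3.75-.5,145+(v+.5)/3.75-.5),z,o)
a,b,d=P(583,38,.012),P(712,252,.012),P(80,375,.012)
k=P(118,320,.103)
print(a.round(4),b.round(4),d.round(4),"knob",k.round(4))
print("w",np.linalg.norm(a-b),"len",np.linalg.norm(a-d))
e=(a-d)[:2]; th1=np.arctan2(-e[0],e[1]); e=(b-a)[:2]; th2=np.arctan2(e[1],e[0]); print("yaw",th1,th2)
for th in (th1,th2):
  Rz=np.array([[np.cos(th),-np.sin(th)],[np.sin(th),np.cos(th)]])
  og=k[:2]-Rz@[-.045,-.036]; print("origin",og)
  L=lambda p:(Rz.T@(p[:2]-og)*1000).round(1)
  print("corners",L(a),L(b),L(d))
  for n,q,z in [("blk top -x,-y",(480,155),.039),("-x,+y",(560,105),.039),("+x,-y",(570,290),.039),("+x,+y",(645,245),.039),("saddle",(467,265),.036)]: print(n,L(P(*q,z)))
# barrel from top
c=pickle.load(open("top.pkl","rb"))
Q=lambda u,v,z: ray(c,(160+(u+.5)/3.2-.5,235+(v+.5)/3.2-.5),z)
f=Q(542,189,.013);n=Q(738,228,.013);m=Q(715,222,.013);print("flange",f,"noz",n,"end",m); e=(f-n)[:2];print("yaw",np.arctan2(-e[0],e[1]), np.linalg.norm(e),"mid", n+(f-n)*77.5/142.5)
```

```text
[0.4636 0.3812 0.012 ] [0.5295 0.3947 0.012 ] [0.4964 0.2238 0.012 ] knob [0.473  0.2574 0.103 ]
w 0.06719381810833268 len 0.16073225876850847
yaw 0.2049510635693039 0.2031319437895646
origin [0.50968485 0.30183035]
corners [-28.9  87. ] [38.3 86.9] [-28.9 -73.7]
blk top -x,-y [-22.4  47.4]
-x,+y [-21.8  69.8]
+x,-y [18.6 48.2]
+x,+y [19.3 69.6]
saddle [-0.5 30.3]
origin [0.50976557 0.30176345]
corners [-29.2  87.1] [38.  87.1] [-28.9 -73.7]
blk top -x,-y [-22.6  47.4]
-x,+y [-22.   69.9]
+x,-y [18.4 48.3]
+x,+y [19.1 69.7]
saddle [-0.7 30.3]
flange [0.4952266  0.06083718 0.013     ] noz [ 0.46618467 -0.06924266  0.013     ] end [ 0.47053217 -0.05402794  0.013     ]
yaw -0.21965990412177386 0.13328240284213722 mid [0.4819794  0.00150252 0.013     ]
```

Call:
drive_tool:
  deltas:
    - [[0,0,4,0,0,0.124],[0,0,4,0,0,0.124],[0,0,4,0,0,0.124],[0,0,4,0,0,0.124],[0,0,4,0,0,0.124],[0,0,4,0,0,0.124],[0,0,4,0,0,0.124],[0,0,4,0,0,0.124]]

```text
time: 1.87
position: [0.4899, 0.2893, 0.2089]
tool_rot: [0.636, 0.771, -0.0, -0.0]
ft_force: [-0.9, 0.1, -0.0]
grip_width: 0.0874
grip_force: 0.0
```

Call:
drive_tool:
  deltas:
    - [[0,0,4,0,0,0.124],[0,0,4,0,0,0.124],[0,0,4,0,0,0.124],[0,0,4,0,0,0.124],[0,0,4,0,0,0.124],[0,0,4,0,0,0.124],[0,0,4,0,0,0.124],[0,0,4,0,0,0.124]]

```text
time: 2.53
position: [0.4899, 0.2894, 0.177]
tool_rot: [0.927, 0.376, -0.0, -0.0]
ft_force: [1.3, 0.5, -0.9]
grip_width: 0.0869
grip_force: 0.0
```

Call:
drive_tool:
  deltas:
    - [[0,0,4,0,0,0.124],[0,0,4,0,0,0.124],[0,0,4,0,0,0.124],[0,0,4,0,0,0.124],[0,0,4,0,0,0.074],[0,0,0,0,0,0],[0,0,0,0,0,0]]

```text
time: 3.12
position: [0.4902, 0.2889, 0.157]
tool_rot: [0.995, 0.104, -0.001, 0.0]
ft_force: [0.0, 0.0, 0.2]
grip_width: 0.0865
grip_force: 0.0
```

Run:
```python
from h import *
o,p,r=cur();print(p,np.round(o["q"],2));todelta([.473,.2574,.090],-1.367)
snap("wrist","w2")
```

```text
[0.49021727 0.28890668 0.15704038] [0.34 0.56 1.65 0.   0.93 1.7 ]
delta mm [-23.3  27.3  67.1] rot [-0.     0.001  0.004]
```

View pics/w2.png

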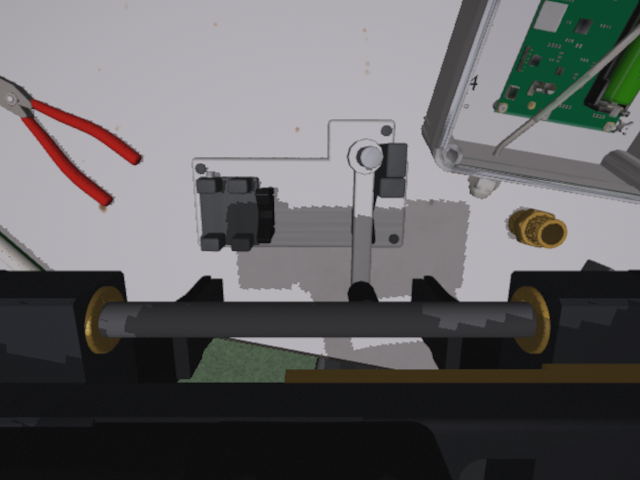

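Call:
drive_tool:
  deltas:
    - [[-12,14,5,0,0,0],[-11.3,13.3,5,0,0,0],[0,0,15,0,0,0],[0,0,15,0,0,0],[0,0,15,0,0,0],[0,0,7,0,0,0],[0,0,5,0,0,0],[0,0,0,0,0,0]]
  gripper: 60

```text
time: 3.83
position: [0.4738, 0.2565, 0.0897]
tool_rot: [0.995, 0.102, -0.001, 0.0]
ft_force: [-0.0, 0.2, 1.1]
grip_width: 0.0534
grip_force: 0.0
```

Call:
drive_tool:
  deltas:
    - [[0,0,0,0,0,0],[0,0,0,0,0,0],[0,0,0,0,0,0],[0,0,0,0,0,0],[0,0,0,0,0,0],[0,0,0,0,0,0]]
  gripper: 0
  squeeze: 30

```text
time: 4.33
position: [0.4743, 0.2565, 0.0905]
tool_rot: [0.995, 0.102, 0.0, -0.0]
ft_force: [-0.9, 0.7, -0.5]
grip_width: 0.0203
grip_force: 0.0
```

Call:
drive_tool:
  deltas:
    - [[0,0,0,0,0,0],[0,0,0,0,0,0],[0,0,0,0,0,0]]

```text
time: 4.58
position: [0.4743, 0.2565, 0.0904]
tool_rot: [0.995, 0.102, 0.0, -0.0]
ft_force: [-0.4, -0.1, 0.7]
grip_width: 0.0171
grip_force: 30.0
```

Call:
drive_tool:
  deltas:
    - [[0,0,-4,0,0,0],[0,0,-4,0,0,0],[0,0,-4,0,0,0],[0,0,-4,0,0,0],[0,0,-4,0,0,0],[0,0,-2,0,0,0],[0,0,0,0,0,0],[0,0,0,0,0,0]]

```text
time: 5.25
position: [0.4745, 0.2565, 0.1124]
tool_rot: [0.995, 0.102, 0.0, -0.0]
ft_force: [4.2, -0.3, -6.3]
grip_width: 0.0172
grip_force: 30.0
```

Call:
drive_tool:
  deltas:
    - [[0.64,10.5,0,0,0,-0.121],[0.64,10.5,0,0,0,-0.121],[0.64,10.5,0,0,0,-0.121],[0.64,10.5,0,0,0,-0.121],[0.64,10.5,0,0,0,-0.121],[0.64,10.5,0,0,0,-0.121],[0.64,10.5,0,0,0,-0.121]]

```text
time: 5.83
position: [0.5163, 0.1993, 0.1121]
tool_rot: [0.864, 0.504, 0.001, -0.001]
ft_force: [2.0, 6.7, -7.0]
grip_width: 0.017
grip_force: 30.0
```

Call:
drive_tool:
  deltas:
    - [[0.64,10.5,0,0,0,-0.121],[0.64,10.5,0,0,0,-0.121],[0.64,10.5,0,0,0,-0.121],[0.64,10.5,0,0,0,-0.121],[0.64,10.5,0,0,0,-0.121],[0.64,10.5,0,0,0,-0.121],[0,0,0,0,0,0],[0,0,0,0,0,0]]

```text
time: 6.5
position: [0.5751, 0.1903, 0.111]
tool_rot: [0.631, 0.776, -0.001, -0.003]
ft_force: [1.3, 5.8, -6.9]
grip_width: 0.0171
grip_force: 30.0
```

Run:
```python
from h import *
o,p,r=cur();y=r.as_matrix()[:,1];print(p,np.arctan2(y[1],y[0]),np.round(o["q"],2),o["ft_force"])
v=p[:2]-np.array([.5595,.2741]);print(np.linalg.norm(v), np.arctan2(v[1],v[0])-(.204-np.pi))
```

```text
[0.57510287 0.19031169 0.11098355] 0.20556560089607823 [ 0.13  0.67  1.59  0.    0.89 -0.07] [ 1.26397788  5.78740159 -6.85856438]
0.08522869029415223 1.5509052379782133
```

Call:
drive_tool:
  deltas:
    - [[0,0,2,0,0,0],[0,0,2,0,0,0],[0,0,2,0,0,0],[0,0,1,0,0,0],[0,0,0,0,0,0],[0,0,0,0,0,0]]

```text
time: 7.0
position: [0.5754, 0.1902, 0.1056]
tool_rot: [0.631, 0.776, -0.0, -0.002]
ft_force: [-2.1, 6.1, -0.6]
grip_width: 0.0171
grip_force: 30.0
```

Call:
drive_tool:
  deltas:
    - [[0,0,0,0,0,0],[0,0,0,0,0,0],[0,0,0,0,0,0],[0,0,0,0,0,0],[0,0,-12,0,0,0],[0,0,-20,0,0,0],[0,0,-20,0,0,0],[0,0,-20,0,0,0]]
  gripper: 60

```text
time: 7.67
position: [0.5773, 0.1886, 0.1788]
tool_rot: [0.631, 0.776, -0.0, 0.0]
ft_force: [0.0, 0.5, 0.1]
grip_width: 0.0511
grip_force: 0.0
```

Run:
```python
from h import *
todelta([.4795,.0015,.15],-.22)
```

```text
delta mm [-163.1 -134.    28.9] rot [0.    0.    0.426]
```

Call:
drive_tool:
  deltas:
    - [[-27,-22,0,0,0,0],[-27,-22,0,0,0,0],[-27,-22,0,0,0,0],[-27,-22,0,0,0,0],[-27,-22,0,0,0,0],[-28,-24,0,0,0,0],[0,0,0,0,0,0.106],[0,0,0,0,0,0.106]]
  gripper: 100

```text
time: 8.33
position: [0.4787, -0.0003, 0.1783]
tool_rot: [0.713, 0.702, -0.0, 0.0]
ft_force: [0.4, 1.5, -0.4]
grip_width: 0.086
grip_force: 0.0
```

Call:
drive_tool:
  deltas:
    - [[0,0,0,0,0,0.107],[0,0,0,0,0,0.107],[0,0,0,0,0,0],[0,0,0,0,0,0]]

```text
time: 8.67
position: [0.4797, 0.0016, 0.178]
tool_rot: [0.78, 0.626, 0.0, 0.001]
ft_force: [1.1, -0.1, 0.4]
grip_width: 0.087
grip_force: 0.0
```

Run:
```python
from h import *
todelta([.4805,.0015,.02],-.22)
snap("wrist","w3"); a,_=snap("scene","s3"); b,_=snap("top","t3")
w=cv2.imread("pics/w3.png")[:330]; 
t=cv2.resize(a["img"][225:425,200:420,::-1],None,fx=2.5,fy=2.5)[:,:550]
cv2.imwrite("pics/m3.png",w)
```

```text
delta mm [1.00e-01 6.00e-01 1.58e+02] rot [0.001 0.    0.003]
```

View pics/m3.png

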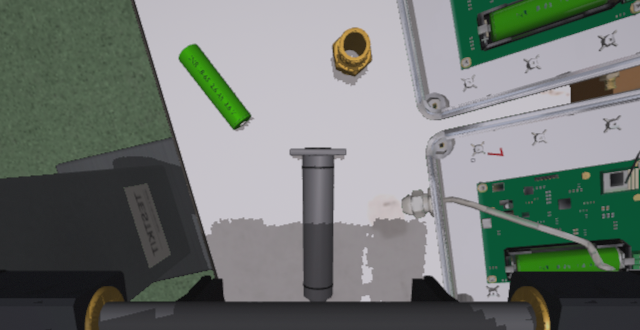

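Run:
```python
from h import *
c,o=pickle.load(open("w3.pkl","rb"))
f=ray(c,(318,153),.026,o);e=ray(c,(318.5,293),.022,o);d=(f-e)[:2];print(f,e,np.linalg.norm(d),np.arctan2(-d[0],d[1]))
u=d/np.linalg.norm(d);print("mid",f[:2]-u*.0625,"tool y",R.from_quat(o["tool_rot"]).as_matrix()[:,1])
m=f[:2]-u*.0625; todelta([*m,.02],np.arctan2(-d[0],d[1]))
```

```text
[0.49508104 0.06561243 0.026     ] [ 0.47051162 -0.04790808  0.022     ] 0.11614888373694576 -0.2131440916954936
mid [0.48186018 0.00452677] tool y [ 0.97644364 -0.2157696   0.00114258]
delta mm [  3.    1.6 157.6] rot [ 0.     0.    -0.005]
```

Call:
drive_tool:
  deltas:
    - [[3,1.6,30,0,0,-0.005],[0,0,30,0,0,0],[0,0,30,0,0,0],[0,0,30,0,0,0],[0,0,20,0,0,0],[0,0,10,0,0,0],[0,0,5.5,0,0,0],[0,0,0,0,0,0]]

```text
time: 9.48
position: [0.4815, 0.0046, 0.0211]
tool_rot: [0.779, 0.627, -0.0, -0.0]
ft_force: [0.7, -0.1, 0.4]
grip_width: 0.0872
grip_force: 0.0
```

Call:
drive_tool:
  deltas:
    - [[0,0,0,0,0,0],[0,0,0,0,0,0],[0,0,0,0,0,0],[0,0,0,0,0,0],[0,0,0,0,0,0],[0,0,0,0,0,0],[0,0,0,0,0,0],[0,0,0,0,0,0]]
  gripper: 0
  squeeze: 20

```text
time: 10.15
position: [0.4817, 0.0045, 0.0219]
tool_rot: [0.779, 0.627, 0.0, 0.0]
ft_force: [0.1, -0.9, -0.5]
grip_width: 0.0419
grip_force: 0.0
```

Call:
drive_tool:
  deltas:
    - [[0,0,0,0,0,0],[0,0,-5,0,0,0],[0,0,-10,0,0,0],[0,0,-25,0,0,0],[0,0,-35,0,0,0],[0,0,-35,0,0,0],[0,0,-25,0,0,0],[0,0,0,0,0,0]]

```text
time: 10.82
position: [0.4846, 0.0041, 0.1621]
tool_rot: [0.779, 0.627, 0.003, 0.004]
ft_force: [0.7, 0.3, -1.3]
grip_width: 0.0254
grip_force: 20.0
```

Run:
```python
from h import *
o,p,r=cur();print(p,o["ft_force"],o["moment"],o["grip_width"]);todelta([.5085,.301,.16],.204)
```

```text
[0.48456119 0.00408524 0.16205099] [ 0.74596672  0.31383032 -1.25876864] [-0.0828571   0.05665877 -0.02503555] 0.025353540461952227
delta mm [295.2 -39.9   1.6] rot [ 0.011  0.002 -0.419]
```

Run:
```python
from h import *
c,o=pickle.load(open("w2.pkl","rb"))
th=.204;Rz=np.array([[np.cos(th),-np.sin(th)],[np.sin(th),np.cos(th)]]);og=np.array([.5095,.3014])
for z in (.07,.08,.09,.1,.11,.12): print(z,(Rz.T@(ray(c,(371,156),z,o)[:2]-og)*1000).round(1))
# keeper block tops -- enlarged crop for measurement of slot
im=c["img"][112:262,180:420,::-1]; A=cv2.resize(im,None,fx=3.3,fy=3.3,interpolation=cv2.INTER_CUBIC)
cv2.imwrite("pics/k2.png",A); print(A.shape)
```

```text
0.07 [ 42.6 -39.6]
0.08 [ 42.7 -38.2]
0.09 [ 42.8 -36.8]
0.1 [ 43.  -35.4]
0.11 [ 43.1 -34. ]
0.12 [ 43.2 -32.6]
(495, 792, 3)
```

Call:
drive_tool:
  deltas:
    - [[32,-5,0,0,0,0],[32,-5,0,0,0,0],[32,-5,0,0,0,0],[32,-5,0,0,0,0],[32,-5,0,0,0,0],[32,-5,0,0,0,0],[32,-5,0,0,0,0],[32,-5,0,0,0,0]]

```text
time: 11.48
position: [0.496, 0.2646, 0.1561]
tool_rot: [0.779, 0.627, -0.001, -0.0]
ft_force: [1.4, 0.0, -1.6]
grip_width: 0.0253
grip_force: 20.0
```

Call:
drive_tool:
  deltas:
    - [[0,0,0,0,0,-0.11],[0,0,0,0,0,-0.11],[0,0,0,0,0,-0.1],[0,0,0,0,0,-0.1],[0,0,0,0,0,0],[0,0,0,0,0,0]]

```text
time: 11.98
position: [0.4965, 0.263, 0.1562]
tool_rot: [0.632, 0.775, -0.001, -0.0]
ft_force: [0.2, -0.0, -1.7]
grip_width: 0.0255
grip_force: 20.0
```

Run:
```python
from h import *
o,p,r=cur();print(p,o["ft_force"],o["moment"],o["grip_width"]);todelta([.5085,.301,.16],.204)
snap("wrist","w4");snap("scene","s4")
w=cv2.imread("pics/w4.png")[:320,180:460]; s=cv2.imread("pics/s4.png")[250:410,200:340]
w=cv2.resize(w,None,fx=1.7,fy=1.7,interpolation=cv2.INTER_CUBIC); s=cv2.resize(s,None,fx=2.2,fy=2.2,interpolation=cv2.INTER_CUBIC)
H=w.shape[0];print(w.shape,s.shape)
s=cv2.copyMakeBorder(s,0,H-s.shape[0],0,0,cv2.BORDER_CONSTANT); cv2.imwrite("pics/m4.png",np.hstack([w,s]))
```

```text
[0.49645123 0.2630086  0.15624554] [ 0.19404906 -0.00697094 -1.68482193] [-0.10023497  0.08828484  0.01109957] 0.025543508705587428
delta mm [34.8 19.4 -3.8] rot [-0.002  0.    -0.002]
(544, 476, 3) (352, 308, 3)
```

View pics/m4.png

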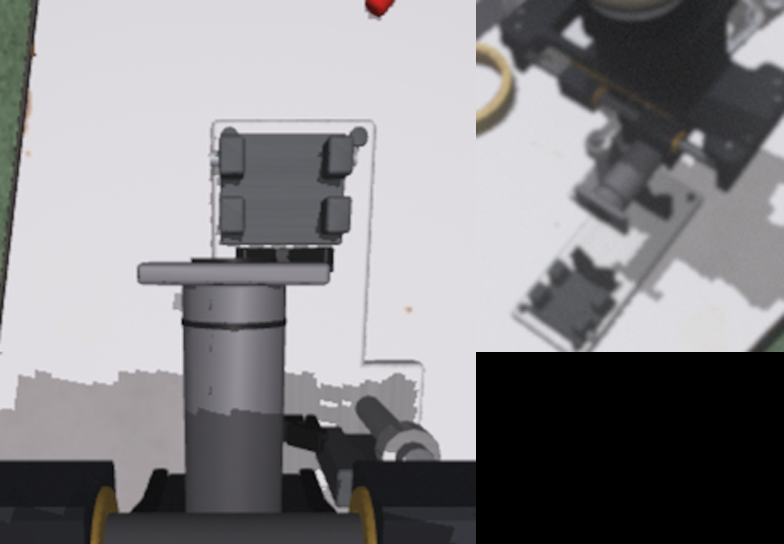

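The wrist view shows the flange at crop (233,274) and the keeper's four blocks, with slot rows around 171–198. Next I'll read edge profiles through the blocks for precision.

Run:
```python
from h import *
c,o=pickle.load(open("w4.pkl","rb"))
g=cv2.cvtColor(c["img"],cv2.COLOR_RGB2GRAY).astype(float)
print("L",list(zip(range(76,142),g[76:142,313:321].mean(1).round().astype(int))))
print("R",[int(x) for x in g[76:142,376:383].mean(1).round()])
print("row90",[int(x) for x in g[88:92,302:396].mean(0).round()])
print("flange row161",[int(x) for x in g[159:163,250:385].mean(0).round()])
print("cyl 190",[int(x) for x in g[184:188,280:355].mean(0).round()])
print("flange col",[int(x) for x in g[148:175,300:335].mean(1).round()])
```

```text
L [(76, np.int64(129)), (77, np.int64(118)), (78, np.int64(93)), (79, np.int64(76)), (80, np.int64(79)), (81, np.int64(92)), (82, np.int64(97)), (83, np.int64(98)), (84, np.int64(98)), (85, np.int64(98)), (86, np.int64(97)), (87, np.int64(97)), (88, np.int64(97)), (89, np.int64(96)), (90, np.int64(97)), (91, np.int64(97)), (92, np.int64(97)), (93, np.int64(98)), (94, np.int64(98)), (95, np.int64(98)), (96, np.int64(98)), (97, np.int64(98)), (98, np.int64(98)), (99, np.int64(98)), (100, np.int64(89)), (101, np.int64(67)), (102, np.int64(42)), (103, np.int64(32)), (104, np.int64(32)), (105, np.int64(42)), (106, np.int64(56)), (107, np.int64(61)), (108, np.int64(78)), (109, np.int64(94)), (110, np.int64(99)), (111, np.int64(100)), (112, np.int64(100)), (113, np.int64(100)), (114, np.int64(101)), (115, np.int64(82)), (116, np.int64(82)), (117, np.int64(97)), (118, np.int64(101)), (119, np.int64(100)), (120, np.int64(100)), (121, np.int64(99)), (122, np.int64(99)), (123, np.int64(99)), (124, np.int64(98)), (125, np.int64(98)), (126, np.int64(98)), (127, np.int64(98)), (128, np.int64(97)),
[... 1465 characters left out ...]
42, 142, 142, 142, 142, 142, 142, 142, 142, 142, 142, 142, 142, 142, 142, 142, 142, 141, 142, 141, 141, 141, 141, 141, 141, 136, 122, 102, 143, 182, 211, 222, 222, 222, 222, 222, 222, 222, 222]
cyl 190 [222, 223, 223, 223, 223, 222, 196, 117, 60, 66, 74, 80, 86, 89, 92, 94, 96, 98, 100, 102, 104, 106, 108, 110, 111, 114, 116, 118, 120, 122, 125, 127, 130, 132, 134, 136, 139, 140, 143, 145, 147, 147, 144, 142, 139, 137, 134, 132, 129, 127, 124, 122, 119, 116, 113, 112, 109, 106, 104, 101, 98, 96, 93, 90, 88, 83, 72, 71, 173, 220, 223, 223, 223, 223, 223]
flange col [130, 130, 130, 107, 67, 45, 57, 96, 120, 139, 145, 145, 144, 143, 140, 136, 132, 115, 93, 65, 103, 123, 127, 128, 128, 127, 128]
```

Run:
```python
from h import *
c,o=pickle.load(open("w4.pkl","rb"))
f,M,p=cam(c,o);Rt=R.from_quat(o["tool_rot"]).as_matrix();pt=np.array(o["position"])
th=.204;Rz=np.array([[np.cos(th),-np.sin(th)],[np.sin(th),np.cos(th)]]);og=np.array([.5095,.3014])
L=lambda q:(Rz.T@(q[:2]-og)*1000).round(1)
for n,uv in [("far-far L",(317,80)),("far-near L",(317,100.7)),("near-far L",(317,115.5)),("near-near L",(317,135.6)),("ff R",(379.5,79.7)),("fn R",(379.5,100.5)),("nf",(379.5,115.5)),("nn",(379.5,135.5)),("L-outer",(309.5,90)),("L-in",(323,90)),("R-in",(374,90)),("R-out",(387.5,90))]: print(n,L(ray(c,uv,.039,o)),"z20",L(ray(c,uv,.020,o)))
def pt_d(uv,d): return p+M@np.array([(uv[0]-c["cx"])/f,-(uv[1]-c["cy"])/f,-1])*d
w=373.3; print("f",f)
d=f*44/113.5/1000; F=pt_d((317,160.5),d); print("flange d",d,"world",F,"tool",(Rt.T@(F-pt)*1000).round(1),"hold",L(F))
d=f*26/(348-286.7)/1000; A=pt_d((317.3,186),d); print("cyl d",d,A,"tool",(Rt.T@(A-pt)*1000).round(1),L(A))
```

```text
far-far L [-19.9  76.7] z20 [-19.9  80. ]
far-near L [-19.9  64.1] z20 [-19.9  66.5]
near-far L [-19.9  54.9] z20 [-19.9  56.6]
near-near L [-19.9  42.1] z20 [-20.   42.9]
ff R [20.6 76.8] z20 [23.5 80.1]
fn R [21.1 64.2] z20 [24.1 66.5]
nf [21.4 54.8] z20 [24.4 56.5]
nn [21.9 42.1] z20 [25.  42.9]
L-outer [-24.8  70.7] z20 [-25.2  73.5]
L-in [-16.   70.7] z20 [-15.7  73.5]
R-in [17.2 70.6] z20 [19.9 73.4]
R-out [26.  70.6] z20 [29.4 73.4]
f 373.2653263658862
flange d 0.1447019767409603 world [0.48431719 0.32530398 0.15119267] tool [63.5  0.6  5. ] hold [-19.8  28.5]
cyl d 0.158318082961061 [0.48660246 0.31472644 0.13987021] tool [52.6  0.8 16.4] [-19.7  17.7]
```

Call:
drive_tool:
  deltas:
    - [[10,7,0,0,0,0],[11,7,0,0,0,0],[10,6.4,0,0,0,0],[0,0,20,0,0,0],[0,0,20,0,0,0],[0,0,20,0,0,0],[0,0,12,0,0,0],[0,0,0,0,0,0]]

```text
time: 12.75
position: [0.5092, 0.2976, 0.082]
tool_rot: [0.631, 0.776, -0.002, -0.001]
ft_force: [-1.0, 0.3, -1.7]
grip_width: 0.0255
grip_force: 20.0
```

Call:
drive_tool:
  deltas:
    - [[0,0,0,0,0,0],[0,0,0,0,0,0],[0,0,0,0,0,0]]

```text
time: 13.0
position: [0.5119, 0.2981, 0.086]
tool_rot: [0.631, 0.776, 0.001, 0.001]
ft_force: [1.0, -0.9, -0.6]
grip_width: 0.0253
grip_force: 20.0
```

Run:
```python
from h import *
o,p,r=cur();print(p,o["ft_force"],o["moment"]);todelta(p,.204)
c,o=snap("wrist","w5")
w=c["img"][60:240,215:420,::-1]; cv2.imwrite("pics/m5.png",cv2.resize(w,None,fx=3.3,fy=3.3,interpolation=cv2.INTER_CUBIC))
```

```text
[0.51185419 0.2981232  0.08598012] [ 0.96594378 -0.93312251 -0.6354077 ] [-0.0850908   0.04016634  0.0022966 ]
delta mm [0. 0. 0.] rot [ 0.003 -0.     0.001]
```

View pics/m5.png

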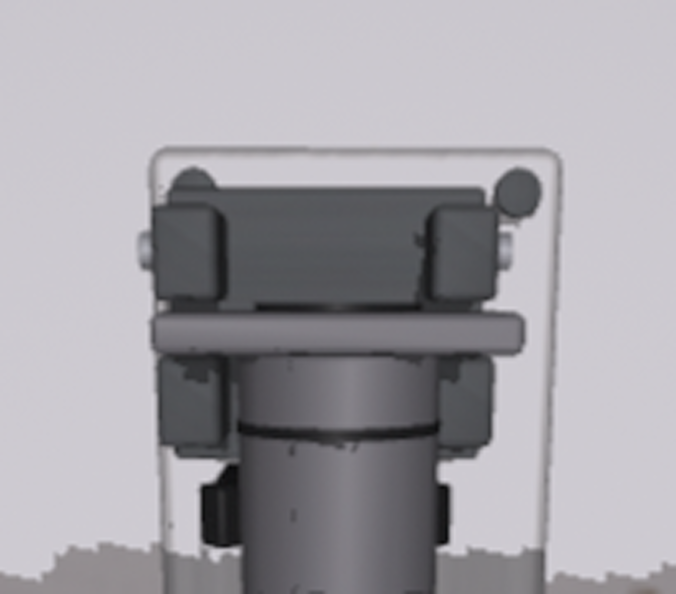

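The flange sits at crop rows 313–353, columns 152–525. The far blocks are at rows 207–300 and the near blocks end at row 443; block columns are 152–497. It's close to aligned, so next I'll compute the residual.

Run:
```python
from h import *
c,o=pickle.load(open("w5.pkl","rb"))
f,M,p=cam(c,o);Rt=R.from_quat(o["tool_rot"]).as_matrix();pt=np.array(o["position"]);print(pt)
U=lambda u,v:(215+(u+.5)/3.3-.5,60+(v+.5)/3.3-.5)
T=lambda u,v,z:((Rt.T@(ray(c,U(u,v),z,o)-pt))*1000).round(1)
for q in [(186,207),(186,300),(192,443),(465,207),(465,300),(465,443),(152,250),(497,250),(160,400),(492,400)]: print(q,T(*q,.039))
g=cv2.cvtColor(c["img"],cv2.COLOR_RGB2GRAY).astype(float)
for col in (268,352):print([int(x) for x in g[118:200,col-2:col+3].mean(1)])
for zt in (.079,.081,.083): print(zt,"flange L/R/center",T(152,333,zt),T(525,333,zt), T(338,314,zt),T(338,353,zt))
```

```text
[0.51185419 0.2981232  0.08598012]
(186, 207) [ 80.5 -21.7  47. ]
(186, 300) [ 67.3 -22.1  46.9]
(192, 443) [ 45.9 -21.8  46.9]
(465, 207) [80.5 19.4 47.1]
(465, 300) [67.3 19.7 47.1]
(465, 443) [45.9 20.3 47.1]
(152, 250) [ 74.5 -26.9  46.9]
(497, 250) [74.5 24.3 47.1]
(160, 400) [ 52.5 -26.5  46.9]
(492, 400) [52.5 24.2 47.1]
[82, 86, 85, 69, 64, 73, 82, 86, 86, 86, 86, 84, 84, 83, 83, 84, 84, 84, 84, 84, 85, 84, 84, 83, 84, 84, 84, 84, 84, 83, 80, 63, 51, 54, 57, 56, 57, 87, 110, 127, 131, 127, 124, 121, 117, 115, 110, 99, 85, 56, 47, 55, 70, 83, 83, 81, 80, 82, 82, 82, 82, 83, 83, 83, 83, 82, 82, 81, 82, 81, 82, 82, 82, 80, 80, 76, 69, 84, 104, 119, 142, 187]
[83, 88, 88, 78, 69, 73, 84, 90, 90, 89, 88, 87, 87, 87, 87, 87, 87, 87, 87, 88, 88, 87, 87, 87, 87, 87, 87, 87, 86, 85, 82, 74, 59, 48, 51, 52, 53, 83, 105, 121, 127, 127, 127, 126, 126, 125, 123, 109, 83, 51, 41, 47, 54, 57, 58, 57, 57, 68, 81, 85, 85, 85, 85, 85, 84, 84, 84, 84, 84, 83, 83, 83, 83, 82, 82, 77, 70, 51, 56, 74, 79, 146]
0.079 flange L/R/center [ 63.4 -21.5   6.9] [63.4 22.9  7.1] [65.6  0.7  7. ] [61.1  0.7  7. ]
0.081 flange L/R/center [ 63.4 -21.2   4.9] [63.4 22.7  5.1] [65.6  0.7  5. ] [61.1  0.7  5. ]
0.083 flange L/R/center [ 63.5 -20.9   3. ] [63.5 22.4  3.1] [65.6  0.7  3. ] [61.2  0.7  3. ]
```

Call:
drive_tool:
  deltas:
    - [[0,0,0,0,0,0],[0,0,0,0,0,0],[0,0,0,0,0,0],[0,0,0,0,0,0]]

```text
time: 13.38
position: [0.511, 0.2977, 0.0851]
tool_rot: [0.631, 0.776, 0.0, 0.0]
ft_force: [-0.7, 0.3, -1.7]
grip_width: 0.0254
grip_force: 20.0
```

Run:
```python
from h import *
c5,o5=pickle.load(open("w5.pkl","rb"))
print(sensors.get_obs()["position"])
c,o=snap("wrist","w6"); Rt=R.from_quat(o["tool_rot"]).as_matrix()
print(Rt.T@(o["position"]-o5["position"])*1000, sensors.get_obs()["position"])
g=cv2.cvtColor(c["img"],cv2.COLOR_RGB2GRAY).astype(float); g5=cv2.cvtColor(c5["img"],cv2.COLOR_RGB2GRAY).astype(float)
# image shift of keeper (rows 110-152) and of flange
for a,b,x,y in [(118,150,255,375),(152,172,255,380)]:
    t=g5[a:b,x:y].astype(np.float32); r=cv2.matchTemplate(g[a-8:b+8,x-8:y+8].astype(np.float32),t,cv2.TM_CCOEFF_NORMED); print(cv2.minMaxLoc(r)[1::2])
```

```text
[0.51095356 0.29766077 0.08506603]
[-0.26958255 -0.97633885  0.91357724] [0.51090036 0.29765402 0.08495432]
(0.987147867679596, (10, 7))
(0.9694085717201233, (9, 8))
```

Call:
drive_tool:
  deltas:
    - [[0,-0.9,4,0,0,0],[0,0,4,0,0,0],[0,0,4,0,0,0],[0,0,2,0,0,0],[0,0,1.5,0,0,0],[0,0,0,0,0,0],[0,0,0,0,0,0],[0,0,0,0,0,0]]

```text
time: 14.1
position: [0.5101, 0.2975, 0.0693]
tool_rot: [0.631, 0.776, 0.0, 0.0]
ft_force: [0.3, -0.6, -0.4]
grip_width: 0.0253
grip_force: 20.0
```

Call:
drive_tool:
  deltas:
    - [[0,0,1,0,0,0],[0,0,1,0,0,0],[0,0,0,0,0,0],[0,0,0,0,0,0],[0,0,0,0,0,0]]

```text
time: 14.52
position: [0.5099, 0.2975, 0.0673]
tool_rot: [0.631, 0.776, 0.0, 0.0]
ft_force: [-0.3, -0.5, -1.0]
grip_width: 0.0254
grip_force: 20.0
```

Call:
drive_tool:
  deltas:
    - [[0,0,1,0,0,0],[0,0,1,0,0,0],[0,0,0,0,0,0],[0,0,0,0,0,0],[0,0,0,0,0,0]]

```text
time: 14.93
position: [0.5099, 0.2975, 0.0652]
tool_rot: [0.631, 0.776, -0.0, -0.0]
ft_force: [0.2, 0.1, -1.2]
grip_width: 0.0252
grip_force: 20.0
```

Call:
drive_tool:
  deltas:
    - [[0,0,1,0,0,0],[0,0,0.5,0,0,0],[0,0,0,0,0,0],[0,0,0,0,0,0],[0,0,0,0,0,0]]

```text
time: 15.35
position: [0.5099, 0.2975, 0.0637]
tool_rot: [0.631, 0.776, -0.0, 0.0]
ft_force: [-0.5, -0.3, -1.3]
grip_width: 0.0252
grip_force: 20.0
```

Call:
drive_tool:
  deltas:
    - [[0,0,0.7,0,0,0],[0,0,0,0,0,0],[0,0,0,0,0,0],[0,0,0,0,0,0]]

```text
time: 15.68
position: [0.51, 0.2975, 0.0631]
tool_rot: [0.631, 0.776, 0.0, 0.0]
ft_force: [0.2, 0.3, -1.9]
grip_width: 0.0253
grip_force: 20.0
```

Call:
drive_tool:
  deltas:
    - [[0,0,0.7,0,0,0],[0,0,0,0,0,0],[0,0,0,0,0,0],[0,0,0,0,0,0]]

```text
time: 16.02
position: [0.5099, 0.2975, 0.0623]
tool_rot: [0.631, 0.776, -0.0, -0.0]
ft_force: [-1.1, 0.4, -0.8]
grip_width: 0.0253
grip_force: 20.0
```

Call:
drive_tool:
  deltas:
    - [[0,0,0.6,0,0,0],[0,0,0,0,0,0],[0,0,0,0,0,0],[0,0,0,0,0,0]]

```text
time: 16.35
position: [0.5099, 0.2975, 0.0617]
tool_rot: [0.631, 0.776, -0.0, -0.0]
ft_force: [0.6, 1.0, -1.9]
grip_width: 0.0255
grip_force: 20.0
```

Call:
drive_tool:
  deltas:
    - [[0,0,0.6,0,0,0],[0,0,0,0,0,0],[0,0,0,0,0,0],[0,0,0,0,0,0]]

```text
time: 16.68
position: [0.5101, 0.2975, 0.0613]
tool_rot: [0.631, 0.776, 0.0, 0.0]
ft_force: [-1.2, 0.7, 0.7]
grip_width: 0.0253
grip_force: 20.0
```

Call:
drive_tool:
  deltas:
    - [[0,0,0.5,0,0,0],[0,0,0,0,0,0],[0,0,0,0,0,0],[0,0,0,0,0,0]]

```text
time: 17.02
position: [0.5101, 0.2975, 0.0612]
tool_rot: [0.631, 0.776, 0.0, 0.0]
ft_force: [-2.1, -0.8, 5.8]
grip_width: 0.0254
grip_force: 20.0
```

Call:
drive_tool:
  deltas:
    - [[0,0,-0.4,0,0,0],[0,0,0,0,0,0],[0,0,0,0,0,0]]
  squeeze: 5

```text
time: 17.27
position: [0.5101, 0.2975, 0.0612]
tool_rot: [0.631, 0.776, 0.0, 0.0]
ft_force: [-2.0, 0.0, 4.6]
grip_width: 0.0255
grip_force: 5.0
```

Call:
drive_tool:
  deltas:
    - [[0,0,0,0,0,0],[0,0,0,0,0,0],[0,0,0,0,0,0],[0,0,0,0,0,0],[0,0,-3,0,0,0],[0,0,-10,0,0,0],[0,0,-25,0,0,0],[0,0,-25,0,0,0]]
  gripper: 55

```text
time: 17.93
position: [0.5091, 0.2972, 0.1243]
tool_rot: [0.631, 0.776, -0.001, -0.001]
ft_force: [0.1, -0.4, -0.1]
grip_width: 0.0476
grip_force: 0.0
```

Call:
drive_tool:
  deltas:
    - [[-22,0,-25,0,0,0],[-24,0,-7,0,0,0],[0,0,0,0,0,0],[0,0,0,0,0,0],[0,0,0,0,0,0]]

```text
time: 18.35
position: [0.519, 0.2526, 0.1563]
tool_rot: [0.631, 0.776, 0.0, -0.0]
ft_force: [-0.0, -0.1, 0.5]
grip_width: 0.0476
grip_force: 0.0
```

Run:
```python
from h import *
c,o=snap("wrist","w7"); print(o["position"]);todelta([.5754,.1902,.15],.2055)
cv2.imwrite("pics/m7.png",cv2.resize(c["img"][:300,200:440,::-1],None,fx=2,fy=2,interpolation=cv2.INTER_CUBIC))
```

```text
[0.51899097 0.25256002 0.15628275]
delta mm [-72.8  42.8   5.8] rot [-0.001 -0.    -0.   ]
```

View pics/m7.png

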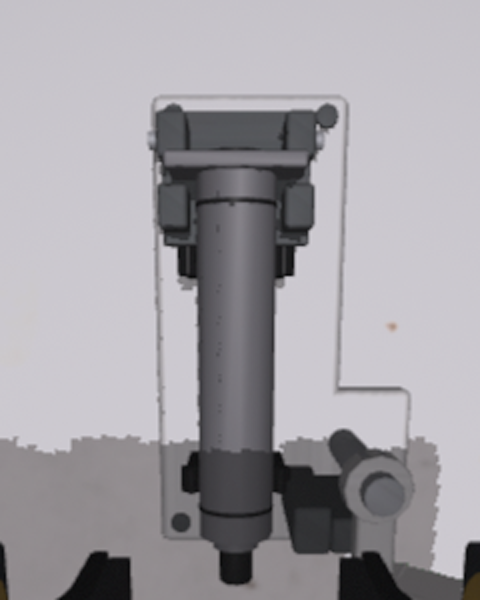

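The picture shows the barrel straight in the saddles, its flange at crop (236,157) between the block pairs. Next is a height check, then back to the knob.

Run:
```python
from h import *
c,o=pickle.load(open("w7.pkl","rb"));Rt=R.from_quat(o["tool_rot"]).as_matrix();pt=np.array(o["position"])
th=.204;Rz=np.array([[np.cos(th),-np.sin(th)],[np.sin(th),np.cos(th)]]);og=np.array([.5095,.3014])
L=lambda uv,z:(Rz.T@(ray(c,uv,z,o)[:2]-og)*1000).round(1)
g=cv2.cvtColor(c["img"],cv2.COLOR_RGB2GRAY).astype(float)
print([int(x) for x in g[76:82,275:362].mean(0)]);print([int(x) for x in g[70:95,310:330].mean(1)])
for z in (.055,.058,.061,.065): print(z,L((281.5,78.5),z),L((354.5,78.5),z))
print("cyl at 44..", L((318,250),.058),L((317.5,110),.058))
```

```text
[200, 155, 97, 103, 90, 69, 67, 99, 117, 121, 121, 121, 121, 121, 122, 121, 122, 122, 122, 122, 122, 122, 122, 122, 122, 123, 123, 123, 123, 123, 123, 123, 123, 123, 123, 123, 123, 123, 124, 124, 123, 124, 124, 123, 123, 123, 123, 123, 123, 123, 123, 123, 123, 123, 123, 123, 123, 123, 123, 123, 122, 122, 122, 122, 122, 122, 122, 122, 122, 122, 121, 122, 121, 121, 121, 121, 121, 116, 95, 62, 74, 103, 125, 162, 193, 200, 200]
[86, 84, 84, 74, 52, 88, 115, 123, 127, 128, 128, 119, 94, 62, 89, 111, 115, 115, 115, 115, 115, 115, 115, 115, 115]
0.055 [-21.6  60.1] [22.8 60.1]
0.058 [-21.3  59.6] [22.5 59.6]
0.061 [-21.  59.] [22.2 59.1]
0.065 [-20.7  58.3] [21.9 58.3]
cyl at 44.. [  0.7 -46.9] [ 0.3 41.7]
```

Call:
drive_tool:
  deltas:
    - [[-24,14,-2,0,0,0],[-24,14,0,0,0,0],[-24.8,14.8,0,0,0,0],[0,0,0,0,0,0],[0,0,0,0,0,0],[0,0,0,0,0,0]]

```text
time: 18.9
position: [0.5748, 0.1906, 0.1571]
tool_rot: [0.631, 0.776, -0.001, -0.001]
ft_force: [0.3, 0.6, -0.1]
grip_width: 0.0483
grip_force: 0.0
```

Run:
```python
from h import *
todelta([.5754,.1902,.105],.2055)
```

```text
delta mm [-0.6  0.7 52.1] rot [-0.003 -0.001 -0.   ]
```

Call:
drive_tool:
  deltas:
    - [[-0.6,0.5,15,0,0,0],[0,0,15,0,0,0],[0,0,12,0,0,0],[0,0,7,0,0,0],[0,0,3,0,0,0],[0,0,0,0,0,0]]

```text
time: 19.4
position: [0.5757, 0.1899, 0.1052]
tool_rot: [0.631, 0.776, -0.001, -0.001]
ft_force: [-0.1, 0.6, -0.6]
grip_width: 0.0479
grip_force: 0.0
```

Call:
drive_tool:
  deltas:
    - [[0,0,0,0,0,0],[0,0,0,0,0,0],[0,0,0,0,0,0],[0,0,0,0,0,0],[0,0,0,0,0,0],[0,0,0,0,0,0],[0,0,0,0,0,0],[0,0,0,0,0,0]]
  gripper: 0
  squeeze: 30

```text
time: 20.07
position: [0.5766, 0.1893, 0.1063]
tool_rot: [0.631, 0.776, -0.0, 0.0]
ft_force: [0.2, 0.6, 1.7]
grip_width: 0.0174
grip_force: 30.0
```

Run:
```python
from h import *
o,p,r=cur();y=r.as_matrix()[:,1];print(p,np.arctan2(y[1],y[0]),o["ft_force"],o["grip_width"],o["grip_force"])
```

```text
[0.57664956 0.18925921 0.10630693] 0.20502648962966233 [0.23511458 0.55175428 1.66739498] 0.01736840434355165 29.999900199472904
```

Call:
drive_tool:
  deltas:
    - [[0,0,-2,0,0,0],[0,0,-3,0,0,0],[0,0,-2,0,0,0],[0,0,0,0,0,0],[0.62,-10.4,0,0,0,0.12],[0.62,-10.4,0,0,0,0.12],[0.62,-10.4,0,0,0,0.12]]

```text
time: 20.65
position: [0.5449, 0.1884, 0.1125]
tool_rot: [0.762, 0.648, -0.0, -0.0]
ft_force: [0.6, 1.9, -7.3]
grip_width: 0.017
grip_force: 30.0
```

Call:
drive_tool:
  deltas:
    - [[0.62,-10.4,0,0,0,0.12],[0.62,-10.4,0,0,0,0.12],[0.62,-10.4,0,0,0,0.12],[0.62,-10.4,0,0,0,0.12],[0.62,-10.4,0,0,0,0.12]]

```text
time: 21.07
position: [0.4987, 0.2109, 0.1127]
tool_rot: [0.919, 0.394, -0.001, 0.0]
ft_force: [0.2, -1.5, -6.4]
grip_width: 0.0171
grip_force: 30.0
```

Call:
drive_tool:
  deltas:
    - [[0.62,-10.4,0,0,0,0.12],[0.62,-10.4,0,0,0,0.12],[0.62,-10.4,0,0,0,0.12],[0.62,-10.4,0,0,0,0.12],[0.62,-10.4,0,0,0,0.12],[0,0,0,0,0,0],[0,0,0,0,0,0],[0,0,0,0,0,0]]

```text
time: 21.73
position: [0.4735, 0.2552, 0.1127]
tool_rot: [0.994, 0.109, -0.001, 0.0]
ft_force: [-0.5, -1.6, -6.7]
grip_width: 0.017
grip_force: 30.0
```

Run:
```python
from h import *
o,p,r=cur();print(p,o["ft_force"]);todelta([.4745,.2565,p[2]],-1.367)
```

```text
[0.47351891 0.25520588 0.11270846] [-0.47953789 -1.62345465 -6.74188466]
delta mm [ 1.2 -1.1 -0. ] rot [0.    0.002 0.015]
```

Call:
drive_tool:
  deltas:
    - [[1,-1.1,0,0,0,0.015],[0,0,2,0,0,0],[0,0,2,0,0,0],[0,0,2,0,0,0],[0,0,2,0,0,0],[0,0,2,0,0,0],[0,0,2,0,0,0],[0,0,0,0,0,0]]

```text
time: 22.4
position: [0.4734, 0.2566, 0.1003]
tool_rot: [0.995, 0.1, -0.002, 0.0]
ft_force: [-4.2, -3.3, -5.4]
grip_width: 0.0171
grip_force: 30.0
```

Call:
drive_tool:
  deltas:
    - [[0,0,1.5,0,0,0],[0,0,1.5,0,0,0],[0,0,1,0,0,0],[0,0,1,0,0,0],[0,0,0.5,0,0,0],[0,0,0,0,0,0],[0,0,0,0,0,0]]

```text
time: 22.98
position: [0.4733, 0.2566, 0.0952]
tool_rot: [0.995, 0.1, -0.002, 0.0]
ft_force: [-4.7, -3.6, -5.1]
grip_width: 0.0174
grip_force: 30.0
```

Call:
drive_tool:
  deltas:
    - [[0,0,0.5,0,0,0],[0,0,0.5,0,0,0],[0,0,0.5,0,0,0],[0,0,0,0,0,0],[0,0,0,0,0,0]]

```text
time: 23.4
position: [0.4733, 0.2566, 0.0945]
tool_rot: [0.995, 0.1, -0.002, 0.0]
ft_force: [-7.1, -3.8, 1.4]
grip_width: 0.0173
grip_force: 30.0
```

Call:
drive_tool:
  deltas:
    - [[0,0,0.4,0,0,0],[0,0,0,0,0,0],[0,0,0,0,0,0]]

```text
time: 23.65
position: [0.4732, 0.2566, 0.0943]
tool_rot: [0.995, 0.1, -0.002, 0.0]
ft_force: [-7.1, -3.5, 2.8]
grip_width: 0.017
grip_force: 30.0
```

Call:
drive_tool:
  deltas:
    - [[0,0,0,0,0,0],[0,0,0,0,0,0],[0,0,0,0,0,0]]
  squeeze: 6

```text
time: 23.9
position: [0.4736, 0.2569, 0.0943]
tool_rot: [0.995, 0.101, -0.001, 0.0]
ft_force: [-6.2, -3.2, 2.0]
grip_width: 0.0177
grip_force: 6.0
```

Call:
drive_tool:
  deltas:
    - [[0,0,0,0,0,0],[0,0,0,0,0,0],[0,0,0,0,0,0],[0,0,0,0,0,0],[0,0,0,0,0,0],[0,0,-5,0,0,0],[0,0,-20,0,0,0],[0,0,-25,0,0,0]]
  gripper: 60

```text
time: 24.57
position: [0.4737, 0.2567, 0.1429]
tool_rot: [0.995, 0.1, -0.002, 0.0]
ft_force: [0.6, -0.0, 0.2]
grip_width: 0.0516
grip_force: 0.0
```

Call:
drive_tool:
  deltas:
    - [[0,0,-25,0,0,0],[-25,0,-25,0,0,0],[-25,0,0,0,0,0],[-20,0,0,0,0,0],[0,0,0,0,0,0],[0,0,0,0,0,0],[0,0,0,0,0,0]]

```text
time: 25.15
position: [0.4077, 0.2435, 0.1941]
tool_rot: [0.995, 0.1, 0.001, -0.0]
ft_force: [0.8, 0.4, 0.2]
grip_width: 0.0524
grip_force: 0.0
```

Run:
```python
from h import *
c,o=snap("wrist","w8"); print(o["position"],o["ft_force"])
# knob/bar height check: predicted pixel of knob top and flange-top corners, compare on contrast
th=.204;Rz=np.array([[np.cos(th),-np.sin(th)],[np.sin(th),np.cos(th)]]);og=np.array([.5095,.3014])
W=lambda x,y,z:np.r_[og+Rz@[x/1000,y/1000],z]
print(proj(c,[W(-45,-36,.106),W(.6,59.5,.058),W(.6,-63,.045),W(42,-36,.097)],o).round(1))
cv2.imwrite("pics/m8.png",c["img"][:,:,::-1])
```

```text
[0.40767864 0.24353864 0.19414451] [0.84363796 0.41876619 0.23225072]
[[318.  152.2]
 [180.9  85.4]
 [354.6  87.8]
 [317.6  -5.2]]
```

Run:
```python
from h import *
c,o=pickle.load(open("w8.pkl","rb"));g=cv2.cvtColor(c["img"],cv2.COLOR_RGB2GRAY).astype(int)
print("knob row",g[152,290:348].tolist());print("knob col",g[125:190,318].tolist())
print("barrel col x=220",g[50:130,225].tolist());print("barrel col x=280",g[50:130,280].tolist())
print("flange col",g[40:135,181].tolist());print("flange row",g[88,160:200].tolist())
th=.204;Rz=np.array([[np.cos(th),-np.sin(th)],[np.sin(th),np.cos(th)]]);og=np.array([.5095,.3014])
W=lambda x,y,z:np.r_[og+Rz@[x/1000,y/1000],z]
print(proj(c,[W(-12.4,30,.045),W(13.6,30,.045),W(-12.4,-5,.045),W(13.6,-5,.045),W(-21.4,59.5,.058),W(22.6,59.5,.058)],o).round(1))
```

```text
knob row [206, 205, 206, 205, 206, 205, 206, 206, 206, 206, 206, 206, 199, 141, 40, 55, 65, 68, 68, 68, 150, 192, 193, 196, 199, 199, 197, 196, 194, 192, 192, 191, 192, 194, 178, 123, 58, 56, 56, 51, 42, 30, 102, 140, 145, 145, 145, 145, 145, 146, 159, 190, 205, 206, 206, 206, 206, 206]
knob col [206, 205, 205, 205, 206, 205, 205, 205, 205, 205, 205, 159, 84, 46, 59, 64, 65, 65, 66, 165, 194, 194, 194, 194, 194, 194, 194, 194, 194, 194, 194, 193, 192, 193, 139, 75, 61, 60, 59, 51, 39, 94, 181, 206, 206, 206, 206, 206, 206, 206, 206, 206, 206, 206, 206, 206, 206, 206, 206, 206, 206, 206, 206, 206, 206]
barrel col x=220 [202, 202, 201, 202, 202, 202, 202, 202, 202, 202, 175, 106, 39, 28, 28, 38, 44, 33, 26, 35, 68, 81, 86, 90, 95, 99, 100, 103, 106, 109, 112, 115, 118, 120, 121, 121, 120, 117, 114, 112, 109, 107, 105, 102, 99, 95, 93, 90, 87, 84, 82, 79, 75, 68, 62, 56, 51, 37, 23, 25, 27, 37, 46, 36, 26, 26, 27, 28, 65, 75, 75, 74, 73, 84, 88, 89, 69, 49, 69, 150]
barrel col x=280 [202, 202, 202, 202, 202, 203, 203, 203, 203, 202, 203, 203, 203, 203, 203, 203, 203, 203, 204, 146, 83, 
[... 334 characters left out ...]
201, 201, 188, 131, 93, 98, 102, 106, 109, 111, 113, 115, 117, 118, 118, 119, 120, 123, 124, 125, 127, 127, 128, 128, 128, 128, 127, 126, 126, 126, 125, 125, 124, 124, 124, 124, 123, 124, 123, 123, 123, 122, 122, 122, 122, 121, 121, 120, 120, 121, 120, 120, 120, 118, 117, 117, 115, 113, 111, 116, 116, 111, 108, 105, 99, 96, 98, 94, 94, 87, 81, 82, 82, 82, 82, 84, 75, 52, 32, 53, 136, 167, 164, 149, 119, 150]
flange row [202, 202, 202, 202, 202, 202, 187, 181, 196, 203, 163, 95, 80, 80, 80, 79, 81, 74, 76, 103, 119, 123, 126, 122, 98, 75, 97, 113, 113, 112, 112, 112, 113, 113, 113, 113, 110, 85, 51, 54]
[[228.5 107.1]
 [226.4  69. ]
 [275.8 107. ]
 [274.8  68.9]
 [183.7 118.5]
 [177.9  50.8]]
```

```bash
python3 -c "
from rig import ticket
print(ticket.hand_in())"
```

```text
the job is handed in; nothing more can be done
None
```

The barrel is clamped in its holder and the job is handed in at about 25 s; no verdict came back. By camera and touch, the barrel is level in the saddles with its flange down in the keeper slot, the bar was eased down onto it without a snap, and I never went near the bystanders.

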